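# Park the tile roller with its ball-ended spoke up

### The arm

A 6-joint arm with a two-finger parallel gripper is mounted at the origin on the work surface; the furniture and walls round the work are solid. World frame = base frame: x ahead of the robot, y to its left, z up, the work surface at z = 0. Lengths are in mm, angles in rad, forces in N, time in s.
With the tool pointing down it reaches from about 350 to 775 mm from the base axis. Payload 7.3 kg.
Tool frame: the origin (TCP) lies midway between the tips of the shut fingers; the grasp point (between the pads) lies bot.tcp_to_grasp behind it (bot.tcp_to_grasp is the distance from the TCP to the grasp point, in mm); z points along the fingers, y is the direction in which the jaws open and shut (so a half turn about z gives the same grasp; the last joint's range is limited). The gripper opens to 92 mm and grips with 3 to 60 N. Pads are 19 mm wide; open, the fingers measure 130 mm over their backs; the gripper's body (75 mm by 190 mm) begins 47 mm behind the grasp point.
Start: joints at [-1.47, 0.342, 1.524, -0, 1.275, -0.146], TCP at [128.28, -509.106, 226.741] pointing down, gripper open.
Joint ranges: [-2.53, 2.53], [-0.77, 2.02], [0.04, 2.7], [-1, 4.14], [0.28, 2.66], [-3.11, 3.11]. Speed limits (rad/s): [2.57, 2.57, 3.14, 3.14, 3.14, 3.14].

### API

Orientations are given as [roll, pitch, yaw] about the fixed x, y, z axes, in that order (R = Rz(yaw) Ry(pitch) Rx(roll)).
In Python, from plant import bot gives the robot as it stands.
- The arm moves only by the shell command python3 -m inch 'ROWS'. ROWS is JSON, one flat list of numbers, 7 for each row, row after row: the shift along the world's x, y, z in cm, then the turn, a rotation vector about the world's x, y, z in degrees, then the gripper command: -1 is shut, 1 is fully open, values between are in proportion. In form: [tx, ty, tz, ax, ay, az, fingers, tx, ty, tz, ax, ay, az, fingers, ...]. A call has exactly 5 rows; each row is the pose to reach, as a shift and turn from the pose measured when the call began; what a row does not reach only later rows make up. A row lasts 1/10 s, in which the tool goes at most 50 mm and 8.59 degrees, less where a joint would pass 70% of its speed; a pose out of reach is approached as far as the arm can. A call with a gripper value outside its range is refused whole. The fingers move at their own pace and stop on an object; the grip force is fixed at half the most. Time passes only in rows, so rows that repeat a pose let the fingers close, or fill a call up. It gives the time, the measured TCP pose, the force and the opening at its end, in the units of the state.
- bot.get_obs(): the state, without advancing time (a new reading comes with each control period).
- bot.capture(name): name is "scene" or "top" or "wrist"; returns the picture (480x640x3 uint8, red, green, blue); there is no depth.
- bot.calibration(name): a dict with "fx", "fy", "cx", "cy" (pixels), "cam_to_world" (4x4, takes a point from camera to world coordinates). Camera axes: x right, y down, z forward; pixel columns grow to the right and rows downward; lengths in mm; the calibration is good to about 2 mm. A picture is of the moment at which its call begins: read the wrist's pose just before it. calibration takes no time and is no camera call; for the wrist camera it gives the pose at the moment of the call.
- bot.close_job(): hands the job in, once; it reports no verdict.
The state is a dict: "time": time; "joint_positions": joint angles; "dq": joint speeds; "tau": joint torques, N m; "tool_pos": TCP position; "tcp_rot": TCP orientation; "contact_force": force on the tool from outside, world axes, zero at the start; "moment": the same for the moment, N m; "grip_width": finger opening in mm.
Only numpy, scipy, OpenCV 4.12 (cv2) and the standard library are available. Lean on these libraries where they do the work, as an engineer would, in place of code of your own. Each camera call takes 0.05 s, during which the arm holds its last target.

### The job

Park the small tile roller: with your fingertips, push the spokes of its hand wheel one after another until the spoke with the ball on its end points straight up, which lifts the roller clear of its bed. Turn the wheel steadily, without flinging it round, leave it standing still, and do not disturb the stamp, the cup or the wooden rib beside it.

Things in the scene. Friction and masses are not known exactly. Their poses are not given: they have to be found in the camera images.
- tile_roller: Small tile roller fixed to the table: dark steel frame, plywood bed (102 x 200 mm, top 115 mm high) and, on the side facing the robot, an upright hand wheel. Origin on the table straight below the wheel's centre; x along the axle, away from the robot, y left, z up. The wheel lies in the plane x = 0; frame (cheek 60 mm wide, 190 mm high) and bed start 29 mm behind it.
- wheel_centre (a point): Centre of the hand wheel, 155 mm above the table; axes as tile_roller's, not turning. Hub 44 mm diameter; round rim bar 10 mm thick on a circle of 56 mm radius; four spokes 90 degrees apart stick out past the rim. Three end in slim wooden grips (15 to 18 mm thick, from 70 to 125 mm radius); the fourth, bare steel 14 mm thick, ends in a wooden ball.
- ball_end (a point): Centre of the wooden ball (36 mm diameter) on the ball-ended spoke, 122 mm from the wheel's centre; its z axis points outward along that spoke; it turns with the wheel.
- handwheel (a joint): Turn of the hand wheel, rad: 0 or 6.283 with the ball straight up, growing clockwise as the robot sees it (ball at tile_roller's -y at 1.571, down at 3.142, +y at 4.712). Starts at 2.1 to 4.2, ball low. Turns either way without stops, against a steady friction of 0.25 N m (2.5 N at 100 mm radius), and stays where it is left.
- stamp: Wooden texture stamp, 30 x 30 x 56 mm, standing right of the wheel, beyond the rib; loose; origin at the centre of its underside. To be left alone.
- cup: Empty plastic cup, 84 mm diameter, 112 mm high, standing left of the wheel; loose; origin at the centre of its underside. To be left alone.
- wood_rib: Flat wooden throwing rib, 49 x 97 x 9 mm, lying on the table just right of the wheel and frame; loose; origin at the centre of its underside. To be left alone.

How it is judged (in metres and radians):
On the way, in this order (a step that is already met when the one before it is completed fails the run):
1. the fingers push the wheel while the ball-ended spoke still points below level (contact force between the fingers and tile_roller above 0.5 N and angle between ball_end's own z axis and vertical above 1.65 rad), for 0.05 s.
2. the fingers push the wheel with the ball-ended spoke above level (contact force between the fingers and tile_roller above 0.5 N and angle between ball_end's own z axis and vertical below 1.45 rad), for 0.05 s.
At the end, for the whole second after the job is handed in: The ball-ended spoke points straight up within 0.14 rad (8 degrees), the wheel stands still (under 0.05 rad/s), and the stamp, cup and rib stand within 25 mm of where they were (angle between ball_end's own z axis and vertical below 0.14 rad and velocity of joint handwheel between -0.05 and 0.05 rad/s and distance of each of stamp, cup, wood_rib from where it was at the start of the episode below 0.025 m); the robot touches nothing.
It fails at once if the wheel is flung round (faster than 5 rad/s) (velocity of joint handwheel above 5 rad/s or velocity of joint handwheel below -5 rad/s).
It fails at once if the stamp, the cup or the rib is lifted, carried or knocked more than 25 mm (distance of any of stamp, cup, wood_rib from where it was at the start of the episode above 0.025 m).
It also fails if it takes over 48 s, if anything falls off the work surface, if the arm or the gripper's body presses on something with over 40 N, if the wrist force passes 120 N, or if a joint passes its speed limit or range.

## Working session

There is one attempt and no reset: what is moved stays moved. The work goes in short steps, Python scripts to look and compute and a shell command to move; the robot and the scene stay as the last step left them, time stands still between calls to the robot, and variables do not carry over. Pictures are saved under pics/ and viewed, and the job is handed in when it is done.

```bash
ls; mkdir -p pics; python3 - <<'E'
from plant import bot
import cv2
print(bot.get_obs(), bot.tcp_to_grasp)
for n in ("scene","top","wrist"):
    c=bot.calibration(n); print(n,c)
    cv2.imwrite(f"pics/{n}0.png",bot.capture(n)[:,:,::-1])
E
```

```text
pics
{'time': 0.0, 'joint_positions': array([-1.46999995e+00,  3.42721731e-01,  1.52500840e+00, -1.93518567e-05,
        1.27539258e+00, -1.46006675e-01]), 'dq': array([ 0.00012324,  0.00020396,  0.00044524,  0.0008007 ,  0.00094858,
       -0.00106478]), 'tau': array([-7.35075378e-05, -4.31246281e+01, -2.44226897e+01,  7.17032701e-02,
        5.58798818e-02, -1.08195322e-04]), 'tool_pos': array([ 128.23167534, -508.68379456,  226.04848489]), 'tcp_rot': array([-3.14007618e+00, -2.04297652e-04,  2.46808543e-01]), 'contact_force': array([1.04918346, 0.09566446, 0.14387494]), 'moment': array([ 0.00476239, -0.04266172,  0.00152885]), 'grip_width': 91.67659151277827} 18.8
scene {'fx': 527.6502103840818, 'fy': 527.6502103840818, 'cx': 312.23079593636487, 'cy': 242.53478093804048, 'cam_to_world': array([[-7.70919398e-01, -4.19765100e-01,  4.79041274e-01,
        -8.27871071e+01],
       [-6.36740727e-01,  4.89449730e-01, -5.95818939e-01,
         6.70075667e+02],
       [ 1.56373747e-02, -7.64353467e-01, -6.44607826e-01,
         9.19904988e+02],
       [ 0.00000000e+00,  0.00000000e+00,  0
[... 271 characters left out ...]
7e-01,  2.74495839e-03, -6.25387402e-03,
         2.07825702e+01],
       [ 5.87390828e-03, -1.21542542e-01, -9.92568843e-01,
         1.30110348e+03],
       [ 0.00000000e+00,  0.00000000e+00,  0.00000000e+00,
         1.00000000e+00]])}
wrist {'fx': 374.15579978573, 'fy': 374.15579978573, 'cx': 322.22326255197765, 'cy': 239.3649374621819, 'cam_to_world': array([[ 2.44154705e-01, -9.34024183e-01, -2.60743755e-01,
         1.99033238e+02],
       [-9.69733833e-01, -2.35768525e-01, -6.34783127e-02,
        -4.91031549e+02],
       [-2.18489142e-03,  2.68350569e-01, -9.63318846e-01,
         3.84822108e+02],
       [ 0.00000000e+00,  0.00000000e+00,  0.00000000e+00,
         1.00000000e+00]])}
```

View pics/scene0.png

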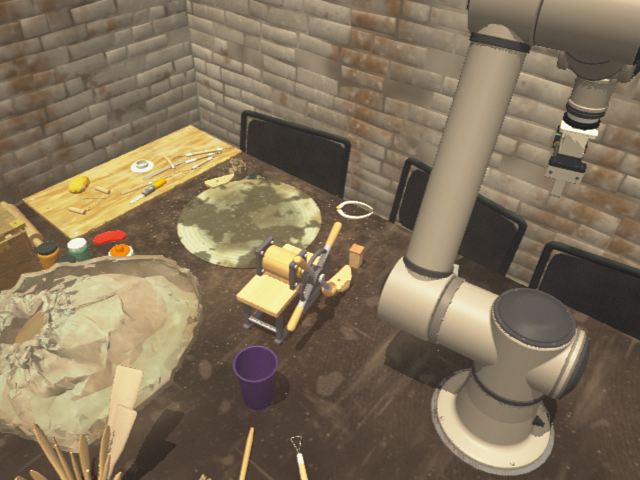

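View pics/top0.png

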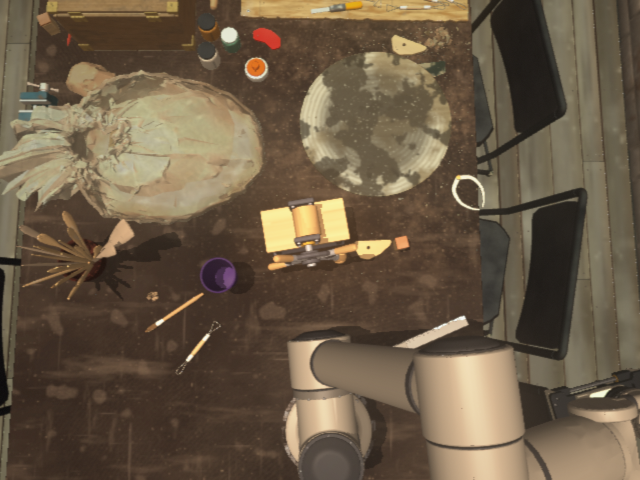

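```bash
python3 - <<'E'
import cv2
a=cv2.imread('pics/scene0.png')[205:350,220:380]; b=cv2.imread('pics/top0.png')[190:300,190:420]
cv2.imwrite('pics/s1.png',cv2.resize(a,None,fx=5,fy=4.1,interpolation=2) if 0 else cv2.resize(a,None,fx=4,fy=4,interpolation=2))
cv2.imwrite('pics/t1.png',cv2.resize(b,None,fx=3.4,fy=3.4,interpolation=2))
E
```

```text
(no output)
```

View pics/s1.png

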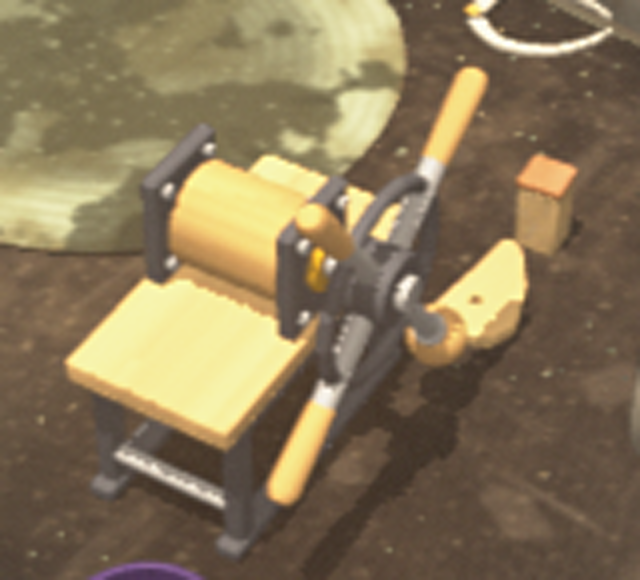

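View pics/t1.png

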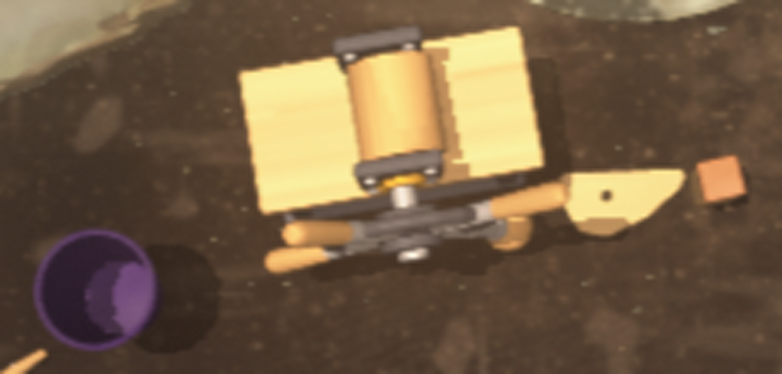

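```bash
cat > h.py <<'E'
import numpy as np, cv2
from plant import bot
from scipy.optimize import least_squares
def proj(n,P):
    c=bot.calibration(n);T=np.linalg.inv(c['cam_to_world'])
    p=T[:3,:3]@P+T[:3,3]; return np.array([c['fx']*p[0]/p[2]+c['cx'],c['fy']*p[1]/p[2]+c['cy']])
def onplane(n,uv,z):
    c=bot.calibration(n);M=c['cam_to_world']
    d=M[:3,:3]@np.array([(uv[0]-c['cx'])/c['fx'],(uv[1]-c['cy'])/c['fy'],1]); return M[:3,3]+d*(z-M[2,3])/d[2]
def W(q,p): 
    x,y,yw=q[:3]; c,s=np.cos(yw),np.sin(yw)
    return np.array([x+c*p[0]-s*p[1],y+s*p[0]+c*p[1],p[2]])
def sp(q,r,th): return W(q,[0,-r*np.sin(th),155+r*np.cos(th)])
E
python3 - <<'E'
from h import *
pi=np.pi
S=lambda a,b:(a/4+220,b/4+205)
T=lambda a,b:(a/3.4+190,b/3.4+190)
obs=[('scene',S(437,337),122,0),('scene',S(475,72),123,-pi/2),('scene',S(283,495),123,pi/2),('scene',S(315,218),120,pi),
('top',T(515,232),122,0),('top',T(562,193),123,-pi/2),('top',T(288,233),122,pi),('top',T(268,260),123,pi/2)]
bed=[((29,100),(261,212)),((131,100),(241,72)),((131,-100),(519,28)),((29,-100),(543,165))]
def res(q):
    r=[proj(n,sp(q,R,q[3]+o))-uv for n,uv,R,o in obs]
    r+=[proj('top',W(q,[x,y,115]))-T(*uv) for (x,y),uv in bed]
    return np.array(r).ravel()
s=least_squares(res,[400,20,0.14,2.3],loss='soft_l1')
print(s.x,res(s.x).reshape(-1,2).round(1))
for n,uv,z in [('cup',T(97,290),112),('stamp top',T(723,180),56),('rib',T(620,200),9)]: print(n,onplane('top',uv,z).round())
for a in [(566,172),(683,172),(660,205),(610,235),(575,228)]: print('rib',onplane('top',T(*a),9).round())
for r,o in [(122,0),(125,pi/2),(125,pi),(125,-pi/2)]: print(sp(s.x,r,s.x[3]+o).round())
E
```

```text
[4.15276825e+02 4.07307799e+01 1.57716073e-01 2.51844802e+00] [[ 0.1 -1.6]
 [ 0.  -0.2]
 [-1.4 -0.1]
 [-2.  -0.3]
 [-2.4 -1.6]
 [ 0.2  0.2]
 [ 0.7  0. ]
 [ 0.9  0.3]
 [-0.2  1.4]
 [-0.6  0.5]
 [ 0.3  0.3]
 [ 0.3  1.8]]
cup [378. 257. 112.]
stamp top [ 460. -188.   56.]
rib [ 451. -117.    9.]
rib [472. -77.   9.]
rib [ 472. -166.    9.]
rib [ 447. -148.    9.]
rib [ 424. -109.    9.]
rib [430. -83.   9.]
[426. -30.  56.]
[399. 141.  82.]
[404. 113. 257.]
[431. -60. 228.]
```

```bash
python3 -m inch '[3.6,2.8,1.8,0,0,8.5,-1, 7.2,5.6,3.6,0,0,17,-1, 10.8,8.4,5.4,0,0,25.5,-1, 14.4,11.2,7.2,0,0,34,-1, 18,14,9,0,0,42.5,-1]'
```

```text
time: 0.65
tool_pos: [309.3, -367.3, 316.8]
tcp_rot: [-3.14, -0.0, 0.994]
contact_force: [-0.0, -2.1, 0.6]
grip_width: 56.4
```

```bash
python3 -m inch '[1.5,4.6,0.4,0,0,8.4,-1, 3,9.2,0.8,0,0,16.8,-1, 4.5,13.8,1.2,0,0,25.2,-1, 6,18.4,1.6,0,0,33.6,-1, 7.5,23,2,0,0,42,-1]'
```

```text
time: 1.15
tool_pos: [384.3, -135.4, 336.9]
tcp_rot: [-3.14, -0.0, 1.733]
contact_force: [0.5, -0.7, 0.4]
grip_width: 16.0
```

```bash
python3 -m inch '[0.8,4.6,0,0,0,0,-1, 1.6,9.2,0,0,0,0,-1, 2.2,13.8,0,0,0,0,-1, 2.6,18.4,0,0,0,0,-1, 2.6,20,0,0,0,0,-1]'; python3 - <<'E'
from h import *
for n in ("scene","wrist"): cv2.imwrite(f"pics/{n}2.png",bot.capture(n)[:,:,::-1])
print(bot.get_obs())
E
```

```text
time: 1.65
tool_pos: [410.0, 68.1, 336.8]
tcp_rot: [-3.14, -0.002, 1.737]
contact_force: [0.4, 0.4, -0.5]
grip_width: 0.4
{'time': 1.75, 'joint_positions': array([-2.40843360e-02,  6.61637592e-02,  1.57527660e+00,  4.78672258e-04,
        1.50195561e+00, -1.90509562e-01]), 'dq': array([-0.06138676, -0.00401654,  0.00401706, -0.02143987, -0.00118286,
       -0.04296905]), 'tau': array([  1.49228968, -29.99484479, -26.27921104,   0.33038786,
         0.07586008,   0.44859239]), 'tool_pos': array([409.99015372,  66.69785316, 336.73378509]), 'tcp_rot': array([-3.13991237e+00, -8.10315706e-04,  1.73718752e+00]), 'contact_force': array([ 0.17862607, -0.08335753,  0.33792384]), 'moment': array([-0.01547581, -0.08843714, -0.00638108]), 'grip_width': 0.33665288453944825}
```

View pics/scene2.png

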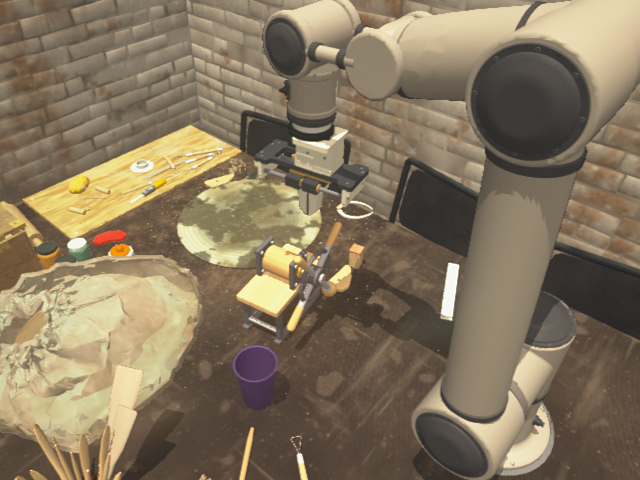

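View pics/wrist2.png

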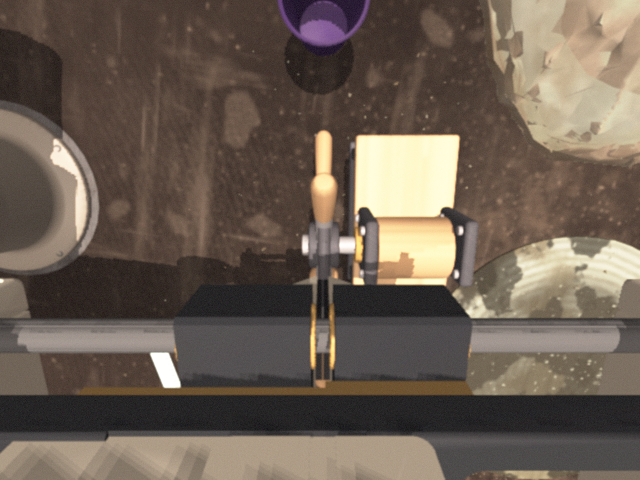

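```bash
python3 -m inch '[0,-0.2,-3,0,0,0,-1, 0,-0.2,-6,0,0,0,-1, 0,-0.2,-8,0,0,0,-1, 0,-0.2,-10,0,0,0,-1, 0,-0.2,-10,0,0,0,-1]'; python3 - <<'E'
from h import *
for d in range(32,126,4):
    p=np.radians(d); r=102
    off=np.interp(d,[80,100],[-9.5,9.5]); rc=r if d<80 else np.interp(d,[80,100],[102,84])
    y=rc*np.sin(p)-8.5*np.cos(p)+off; z=155+rc*np.cos(p)+8.5*np.sin(p)
    print(d,(415.3-.157*y).round(1),(40.7+.9876*y).round(1),z.round(1))
E
```

```text
time: 2.25
tool_pos: [408.4, 63.7, 234.6]
tcp_rot: [-3.134, -0.002, 1.736]
contact_force: [0.7, -0.1, -0.0]
grip_width: 0.7
32 409.4 77.6 246.0
36 408.5 83.7 242.5
40 407.5 89.6 238.6
44 406.6 95.3 234.3
48 405.8 100.6 229.6
52 405.0 105.5 224.5
56 404.3 110.1 219.1
60 403.6 114.4 213.4
64 403.0 118.2 207.4
68 402.4 121.6 201.1
72 402.0 124.5 194.6
76 401.6 127.0 187.9
80 401.3 129.1 181.1
84 401.0 130.8 173.7
88 400.8 132.1 166.8
92 400.6 132.9 160.3
96 400.6 133.2 154.3
100 400.6 133.2 148.8
104 400.7 132.6 142.9
108 400.9 131.6 137.1
112 401.1 130.1 131.4
116 401.4 128.3 125.8
120 401.7 126.1 120.4
124 402.1 123.6 115.1
```

```bash
python3 -m inch '[0,0.9,0.1,0,0,0,-1, 0,1.6,0.1,0,0,0,-1, -0.1,2.2,0.1,0,0,0,-1, -0.1,2.7,0.1,0,0,0,-1, -0.1,3.2,0,0,0,0,-1]'
```

```text
time: 2.75
tool_pos: [407.5, 96.0, 235.0]
tcp_rot: [-3.135, -0.001, 1.736]
contact_force: [-0.8, -3.5, 0.4]
grip_width: 0.4
```

```bash
python3 -m inch '[-0.1,0.5,-0.5,0,0,0,-1, -0.2,1,-1,0,0,0,-1, -0.2,1.5,-1.6,0,0,0,-1, -0.3,1.9,-2.2,0,0,0,-1, -0.4,2.2,-2.8,0,0,0,-1]'; python3 - <<'E'
from h import *
for n in ("scene",): cv2.imwrite(f"pics/{n}3.png",cv2.resize(bot.capture(n)[180:360,200:400,::-1],None,fx=3,fy=3))
E
```

```text
time: 3.25
tool_pos: [403.6, 118.8, 206.6]
tcp_rot: [-3.136, -0.002, 1.737]
contact_force: [-0.3, 0.7, 3.4]
grip_width: 0.4
```

View pics/scene3.png

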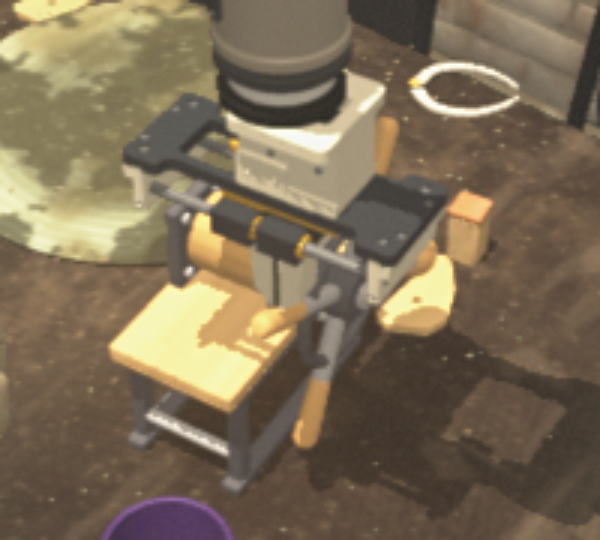

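```bash
python3 -m inch '[-0.1,0.3,-0.5,0,0,0,-1, -0.1,0.5,-1,0,0,0,-1, -0.2,0.7,-1.5,0,0,0,-1, -0.2,0.9,-2,0,0,0,-1, -0.2,1,-2.6,0,0,0,-1]'
```

```text
time: 3.8
tool_pos: [401.1, 129.2, 179.4]
tcp_rot: [-3.135, -0.002, 1.737]
contact_force: [-0.5, 1.2, 4.7]
grip_width: 0.4
```

```bash
python3 -m inch '[0,0,-0.6,0,0,0,-1, 0,0,-1.2,0,0,0,-1, 0,0.1,-1.8,0,0,0,-1, 0,0.1,-2.4,0,0,0,-1, 0,0.1,-3,0,0,0,-1]'; python3 - <<'E'
from h import *
for n in ("scene",): cv2.imwrite(f"pics/{n}4.png",cv2.resize(bot.capture(n)[180:360,200:400,::-1],None,fx=3,fy=3))
E
```

```text
time: 4.3
tool_pos: [400.9, 130.1, 148.8]
tcp_rot: [-3.134, -0.002, 1.737]
contact_force: [-1.0, 0.9, 4.4]
grip_width: 0.4
```

View pics/scene4.png

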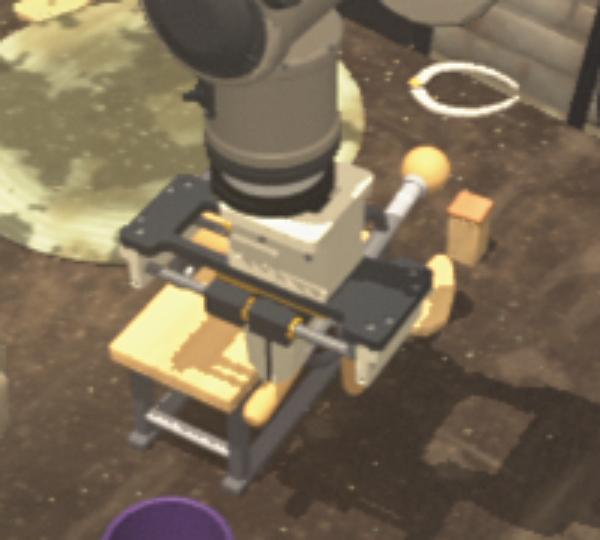

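```bash
python3 -m inch '[0,0.3,3,0,0,0,-1, 0,0.3,7,0,0,0,-1, 0,0.3,11,0,0,0,-1, 0,0.3,15,0,0,0,-1, 0,0.3,18,0,0,0,-1]'; python3 -m inch '[0.2,-2,0,0,0,0,-1, 0.8,-5,0,0,0,0,-1, 1.2,-8,0,0,0,0,-1, 1.5,-9.5,0,0,0,0,-1, 1.5,-9.5,0,0,0,0,-1]';  python3 - <<'E'
from h import *
for n in ("scene","top"): cv2.imwrite(f"pics/{n}5.png",cv2.resize(bot.capture(n)[180:360,200:400,::-1],None,fx=3,fy=3))
cv2.imwrite("pics/w5.png",bot.capture("wrist")[:,:,::-1])
E
```

```text
time: 4.85
tool_pos: [400.9, 132.7, 330.1]
tcp_rot: [-3.135, -0.001, 1.736]
contact_force: [0.6, -0.1, -0.6]
grip_width: 0.6
time: 5.35
tool_pos: [416.0, 36.1, 329.5]
tcp_rot: [-3.134, -0.001, 1.733]
contact_force: [0.7, 0.4, 0.7]
grip_width: 0.4
```

View pics/scene5.png

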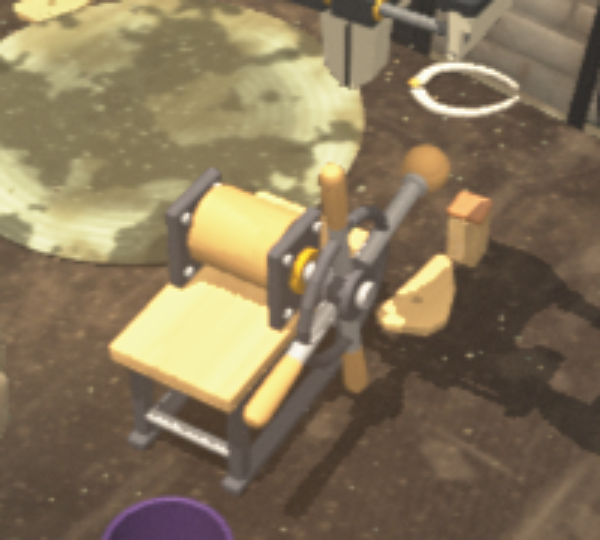

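View pics/w5.png

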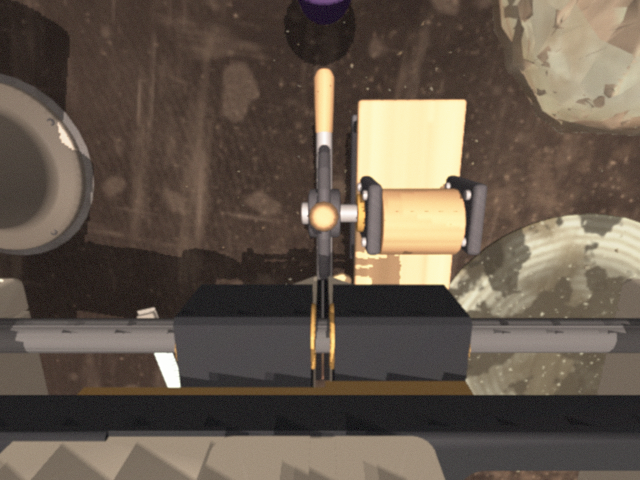

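```bash
cat > ang.py <<'E'
from h import *
Q=[415.28,40.73,0.1577]
def fit(obs,t0):
    s=least_squares(lambda t:np.array([proj('scene',sp(Q,R,t[0]+o))-uv for uv,R,o in obs]).ravel(),[t0])
    return np.degrees(s.x[0]),s.fun.round(1)
E
python3 - <<'E'
from ang import *
f=lambda a,b:(a/3+200,b/3+180)
print(fit([(f(427,167),122,0),(f(331,170),121,-np.pi/2),(f(255,413),122,np.pi/2)],1.3))
E
```

```text
(np.float64(92.26655139787266), array([-0.6,  8.8,  6.6, -8.2, 27.4, -2.2]))
```

```bash
python3 - <<'E'
from ang import *
f=lambda a,b:(a/3+200,b/3+180)
print(fit([(f(427,167),122,0),(f(331,170),121,-np.pi/2),(f(255,413),122,np.pi)],1.3))
E
```

```text
(np.float64(79.97961294495053), array([-0.3,  0.3, -0.2, -0.3, -1.4,  0.8]))
```

```bash
python3 -m inch '[0.1,-0.5,0,0,0,0,-1, 0.1,-0.5,-3,0,0,0,-1, 0.1,-0.5,-6,0,0,0,-1, 0.1,-0.5,-8.5,0,0,0,-1, 0.1,-0.5,-8.5,0,0,0,-1]'; python3 - <<'E'
for d in range(6,92,4):
    import numpy as np
    p=np.radians(d); r=102
    off=np.interp(d,[78,90],[-9.5,0]);rc=np.interp(d,[78,90],[102,93])
    y=rc*np.sin(p)-8.5*np.cos(p)+off; z=155+rc*np.cos(p)+8.5*np.sin(p)
    print(d,(415.3-.157*y).round(1),(40.7+.9876*y).round(1),z.round(1))
E
```

```text
time: 6.0
tool_pos: [414.7, 33.8, 242.2]
tcp_rot: [-3.128, -0.003, 1.737]
contact_force: [-0.2, 0.1, 0.4]
grip_width: 0.5
6 416.4 33.5 257.3
10 415.3 40.5 256.9
14 414.2 47.5 256.0
18 413.1 54.5 254.6
22 412.0 61.3 252.8
26 411.0 67.9 250.4
30 409.9 74.4 247.6
34 408.9 80.7 244.3
38 408.0 86.7 240.6
42 407.1 92.5 236.5
46 406.2 97.9 232.0
50 405.4 103.1 227.1
54 404.6 107.9 221.8
58 403.9 112.3 216.3
62 403.3 116.3 210.4
66 402.7 119.9 204.3
70 402.2 123.1 197.9
74 401.8 125.8 191.3
78 401.4 128.1 184.5
82 401.1 130.1 177.2
86 400.9 131.6 170.2
90 400.7 132.5 163.5
```

```bash
python3 -m inch '[0.1,0.7,0.4,0,0,0,-1, 0,1.4,0.7,0,0,0,-1, -0.1,2.1,0.8,0,0,0,-1, -0.2,2.8,0.8,0,0,0,-1, -0.3,3.5,0.8,0,0,0,-1]'
```

```text
time: 6.5
tool_pos: [411.9, 69.3, 250.8]
tcp_rot: [-3.129, -0.003, 1.738]
contact_force: [0.5, -3.2, -1.3]
grip_width: 0.4
```

```bash
python3 -m inch '[-0.1,0.6,-0.3,0,0,0,-1, -0.2,1.2,-0.6,0,0,0,-1, -0.3,1.8,-1,0,0,0,-1, -0.4,2.4,-1.4,0,0,0,-1, -0.5,2.9,-1.8,0,0,0,-1]'
```

```text
time: 7.0
tool_pos: [406.8, 99.0, 232.5]
tcp_rot: [-3.13, -0.003, 1.738]
contact_force: [0.1, -2.2, 3.1]
grip_width: 0.2
```

```bash
python3 -m inch '[-0.1,0.5,-0.5,0,0,0,-1, -0.2,1,-1,0,0,0,-1, -0.2,1.4,-1.6,0,0,0,-1, -0.3,1.8,-2.2,0,0,0,-1, -0.4,2.1,-2.8,0,0,0,-1]'
```

```text
time: 7.5
tool_pos: [403.0, 120.6, 204.1]
tcp_rot: [-3.13, -0.004, 1.738]
contact_force: [1.1, 1.1, 4.0]
grip_width: 0.5
```

```bash
python3 -m inch '[0,0.2,-0.5,0,0,0,-1, -0.1,0.4,-1,0,0,0,-1, -0.1,0.6,-1.5,0,0,0,-1, -0.1,0.8,-2,0,0,0,-1, -0.1,1,-2.5,0,0,0,-1]'
```

```text
time: 8.0
tool_pos: [401.7, 130.4, 178.5]
tcp_rot: [-3.129, -0.003, 1.738]
contact_force: [-1.7, -2.0, 2.6]
grip_width: 1.0
```

Now the last part, gently down to z ≈ 164.

```bash
python3 -m inch '[0,0,-0.4,0,0,0,-1, 0,0,-0.7,0,0,0,-1, 0,0,-1.0,0,0,0,-1, 0,0,-1.2,0,0,0,-1, 0,0,-1.4,0,0,0,-1]';python3 -m inch '[0,0,0,0,0,0,-1, 0,0,1,0,0,0,-1, 0,0.2,5,0,0,0,-1, 0,0.2,10,0,0,0,-1, 0,0.2,14,0,0,0,-1]';  python3 - <<'E'
from h import *
for n in ("scene",): cv2.imwrite(f"pics/{n}6.png",cv2.resize(bot.capture(n)[180:360,200:400,::-1],None,fx=3,fy=3))
E
```

```text
time: 8.5
tool_pos: [401.7, 130.4, 164.4]
tcp_rot: [-3.129, -0.003, 1.738]
contact_force: [-0.5, 1.2, 2.8]
grip_width: 0.4
time: 9.0
tool_pos: [401.6, 132.2, 307.5]
tcp_rot: [-3.131, -0.003, 1.738]
contact_force: [1.2, 0.3, -0.4]
grip_width: 0.5
```

View pics/scene6.png

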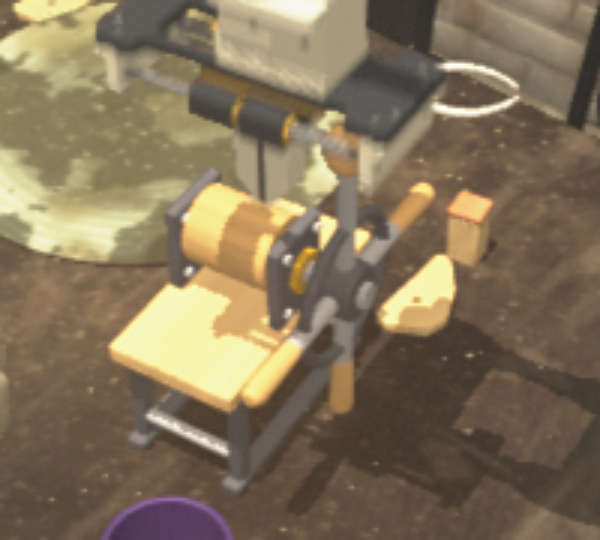

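```bash
python3 -m inch '[0,0,3,0,0,0,-1, 0,2,6,0,0,0,-1, 0,6,8,0,0,0,-1, 0,10,8,0,0,0,-1, 0,13,8,0,0,0,-1]';python3 -m inch '[0,0,0,0,0,0,-1, 0,0,0,0,0,0,-1, 0,0,0,0,0,0,-1, 0,0,0,0,0,0,-1, 0,0,0,0,0,0,-1]';  python3 - <<'E'
from h import *
for n in ("scene","top"): cv2.imwrite(f"pics/{n}7.png",cv2.resize(bot.capture(n)[180:360,200:400 if n=="scene" else 420,::-1],None,fx=3,fy=3))
E
```

```text
time: 9.55
tool_pos: [403.9, 264.2, 394.5]
tcp_rot: [3.139, -0.003, 1.738]
contact_force: [0.3, -0.3, 0.0]
grip_width: 0.2
time: 10.05
tool_pos: [404.1, 263.3, 394.7]
tcp_rot: [3.139, -0.002, 1.737]
contact_force: [-1.3, 0.2, -0.9]
grip_width: 0.1
```

View pics/scene7.png

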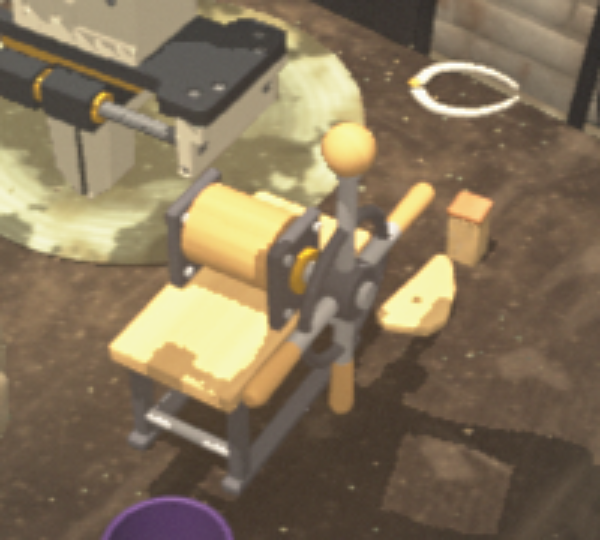

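View pics/top7.png

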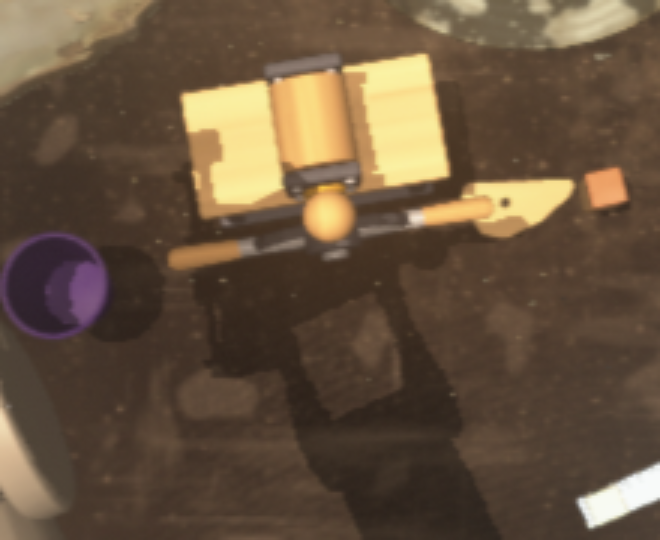

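```bash
python3 - <<'E'
from ang import *
f=lambda a,b:(a/3+200,b/3+180)
o=[(f(348,150),122,0),(f(256,396),120,np.pi*1.5),(f(426,188),122,np.pi/2),(f(341,406),122,np.pi)]
print(fit(o,0))
for x in o: print(fit([x],0)[0].round(1))
# top: ball
s=least_squares(lambda t:proj('top',sp(Q,122,t[0]))-f(330,217),[0]);print(np.degrees(s.x),s.fun)
E
```

```text
(np.float64(-0.1371458732986853), array([-0.4, -0.6, -1.9, -0.8, -0.1,  0. , -0.1, -1.3]))
-0.3
-1.4
-0.2
1.1
[0.90629319] [-0.07934039 -0.4978743 ]
```

```bash
python3 - <<'E'
from plant import bot
print(bot.close_job())
E
```

```text
the job is handed in; nothing more can be done
None
```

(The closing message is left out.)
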